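# Cap the grinding-wheel spindle and lift it by the cap

### The job

Put the loose grinding wheel away on the storage spindle, on top of the wheel already there, then push the black snap cap down over the spindle's nose until it clicks, and keep pressing it down firmly for a good second after it gives, so that it is fully home. Then, with the gripper on the cap, lift the whole loaded spindle about 10 cm clear of the bench and finish while still holding it there, upright and still; leave the other things on the bench alone.

Things in the scene. Friction and masses are not known exactly. Their poses are not given: they have to be found in the camera images.
- spindle: loose upright storage spindle, one grey grinding wheel already on it: round foot 92 mm across, 8 mm thick, the wheel (60 mm across, does not come off) up to 33 mm, a steel post 21 mm thick up to 55 mm, tapering to a nose 16 mm thick with a coned tip 84.5 mm up. Three spring balls stick 2.5 mm out of the nose, 70 mm up. Origin: centre of the underside, z up. 0.22 to 0.43 kg
- wheel_loose: the loose grey grinding wheel lying flat on the bench: 60 mm across, 25 mm thick, 24 mm bore, a brown card ring round the bore on either face; either face may go down. Origin: centre of its lower face, z along its axis. About 0.1 kg
- cap: black plastic snap cap and carrying knob: ribbed, round, 37 mm across, 35 mm tall, standing mouth down on the bench. The mouth in its underside is 23 mm wide, coned down to a 17.2 mm bore, 24.5 mm deep in all, with a groove inside that the balls snap into. Any turn about its axis will do. Origin: centre of its underside, z up. About 0.04 kg
- upper_seat (a point): point on the spindle's axis 33 mm above its underside: where the origin of the loose wheel is when it lies on the wheel already there
- cap_home (a point): point on the spindle's axis 60 mm above its underside: where the cap's origin is when fully home, the cap then resting on the tip of the nose, 2 mm above the upper wheel. The cap drops freely onto the nose until the balls meet its mouth, about 9 mm short of home (see point nose_tip)
- tape_measure: bystander: yellow steel tape measure standing on the bench, 39 x 91 x 62 mm. Origin: centre of its underside
- nail_tin: bystander: round tin, 75 mm across, 58 mm tall. Origin: centre of its underside
- block_plane: bystander: black and steel block plane standing on its sole, 50 x 165 x 54 mm, long along its own y. Origin: centre of its underside
- nose_tip (a point): top of the post, on its axis, 84.5 mm above its underside. Going on, the cap takes about 10 to 15 N to pass the balls; about 6 mm short of home the resistance drops away (the click) and the balls even draw the cap on a little; then comes the hard stop at home. Once clicked it carries twice the loaded spindle's weight, with about 2 mm of play
There are look-alikes about, which are no part of the job. There is more than one size of the wheel_loose; the one meant has the size given above.

How it is judged (in metres and radians):
On the way, in this order (a step that is already met when the one before it is completed fails the run):
1. the loose wheel lies flat on the stored wheel, the post through its bore (distance between wheel_loose and upper_seat below 0.004 m and angle between the z axis of wheel_loose and the z axis of spindle, either way round below 0.06 rad and height (world z) of spindle below 0.005 m), for 0.2 s.
2. the cap is fully home on the nose, past the click, and still pressed down with more than 6 N, the spindle standing on the bench (distance between cap and cap_home below 0.0025 m and z of cap in the frame of cap_home below 0.0008 m and contact force between cap and spindle above 6 N and contact force between the fingers and cap above 4 N and distance between wheel_loose and upper_seat below 0.004 m and height (world z) of spindle below 0.005 m), for 0.4 s.
At the end, for the whole second after the job is handed in: The spindle hangs from the gripped cap with its foot more than 60 mm above the bench, upright within 0.2 rad and still (under 0.03 m/s); the cap is within 4 mm of home, the loose wheel within 4 mm of its seat, and the gripper touches only the cap (height (world z) of spindle above 0.06 m and angle between spindle's own z axis and vertical below 0.2 rad and linear speed of spindle below 0.03 m/s and distance between cap and cap_home below 0.004 m and distance between wheel_loose and upper_seat below 0.004 m and contact force between the fingers and cap above 1 N and contact force between each of the fingers, the fingers, the fingers, the fingers, the fingers, the fingers and spindle below 0.5 N and contact force between each of the fingers, the fingers, the fingers, the fingers, the fingers, the fingers and wheel_loose below 0.5 N); the arm keeps its last pose, push and grip.
It fails at once if a bystander (tape measure, tin, plane) is moved more than 25 mm (distance of any of tape_measure, nail_tin, block_plane from where it was at the start of the episode above 0.025 m).
It fails at once if the spindle is knocked over (angle between spindle's own z axis and vertical above 0.5 rad).
It also fails if it takes over 67 s, if anything falls off the work surface, if the arm or the gripper's body presses on something with over 40 N, if the wrist force passes 120 N, or if a joint passes its speed limit or range.

### The arm

A 6-joint arm with a two-finger parallel gripper is mounted at the origin on a cart in front of the work surface, level with it; the furniture and walls round the work are solid. World frame = base frame: x ahead of the robot, y to its left, z up, the work surface at z = 0. Lengths are in m, angles in degrees, forces in N, time in s.
With the tool pointing down it reaches from about 0.3 to 0.75 m from the base axis. Payload 8.5 kg.
Tool frame: the origin (TCP) lies at the very end of the fingers, on their centre line; the grasp point (between the pads) lies env.pinch_z behind it (env.pinch_z is the distance from the TCP to the grasp point, in m); z points along the fingers, y is the line along which they close (so a half turn about z gives the same grasp; the last joint's range is limited). The gripper opens to 85 mm and grips with 20 to 120 N. Pads are 22 mm wide; open, the fingers measure 114 mm over their backs; the gripper's body (76 mm by 85 mm) begins 54 mm behind the grasp point. The pads swing forward as they close: fully open they stand 13 mm farther back than shut.
Start: joints at [-89.456, 21.807, 74.336, -0, 83.858, -12.336], TCP at [0.123, -0.536, 0.207] pointing down, gripper open.
Joint ranges: [-178.18, 178.18], [-50.72, 133.34], [12.68, 142.11], [-81.47, 261.47], [9.98, 163.14], [-165.26, 165.26]. Speed limits (degrees/s): [136.94, 136.94, 180, 180, 180, 180].

### API

Orientations are given as a 3x3 rotation matrix whose columns are the frame's x, y, z axes.
In Python, from rig import telemetry, get_image, env gives the robot as it stands. The module is installed in compiled form; this text tells all that it offers.
- The arm moves only by the tool apply_moves, never from a script. Its argument "series" is a list of rows, each a list of 7 numbers: the shift along the tool's x, y, z in mm, then the turn, a rotation vector about the tool's x, y, z in degrees, then the opening, from 0 (shut) to 1 (fully open). A call has 1 to 12 rows; each row shifts and turns the commanded pose from where the row before left it, along the tool's axes as they then stand; what a row does not reach is not made up. A row lasts 1/8 s, in which the tool goes at most 62.5 mm and 10.7 degrees, less where a joint would pass 70% of its speed; a pose out of reach is approached as far as the arm can. A call with a gripper value outside its range is refused whole. The fingers move at their own pace and stop on an object; "grip_force" is the grip in N (left out, the last holds). Time passes only in rows, so rows that do not move let the fingers close. It gives the time, the measured TCP pose, the force, the opening and the grip force at its end, in the units of the state.
- telemetry.observe(): the state, without advancing time (a new reading comes with each control period).
- get_image(name): name is "scene" or "side" or "wrist"; returns a dict with "frame" (420x560x3 uint8, red, green, blue), "z_map" (420x560 float32, m along the optical axis (not along the pixel's ray), 0 where there is no reading), "vertical_fov" (degrees; the focal length in pixels is half the picture's height over the tangent of half this angle, whatever the lens; pixels are square), "cx", "cy" (the principal point, pixels), "eye" and "attitude" of the camera in the world; the wrist camera has in their place "mount" (4x4, takes a point from camera to tool coordinates, whose origin is the TCP and whose axes are the flange's). Camera axes: x right, y up, looking along -z (the intrinsics and any distortion apply to the point x, -y, -z); pixel columns grow to the right and rows downward; lengths in m; the calibration is good to about 2 mm. A picture is of the moment at which its call begins: read the wrist's pose just before it.
- env.close_job(): hands the job in; it is judged then, once.
The state is a dict: "time_s": time; "q": joint angles; "qvel": joint speeds; "joint_efforts": joint torques, N m; "position": TCP position; "tool_rot": TCP orientation; "ft_force": force on the tool from outside, world axes, zero at the start; "wrist_torque": the same for the moment, N m; "grip_width": finger opening in m; "gripper_force": force on a finger pad.
Only numpy, scipy, OpenCV 4.12 (cv2) and the standard library are available. Lean on these libraries where they do the work, as an engineer would, in place of code of your own. Each camera call takes 0.05 s, during which the arm holds its last target. There are 200 camera calls.

## Working session

There is one attempt and no reset: what is moved stays moved. The work goes in short steps, Python scripts to look and compute and a tool call to move; the robot and the scene stay as the last step left them, time stands still between calls to the robot, and variables do not carry over. Pictures are saved under pics/ and viewed, at most 10 in all, crops included, and the job is handed in when it is done.

Besides the shell and the picture viewer there is one more tool, called after "Request:" as name(argument=value, ...) on one line, values as JSON. apply_moves: Moves the arm, as the interface text tells. Its arguments: {"type":"object","properties":{"series":{"type":"array"},"grip_force":{"type":"number"}},"required":["series"]}

```bash
ls; mkdir -p pics; cat > h.py <<'E'
import numpy as np, cv2
from rig import telemetry, get_image, env
def pts(im, T=None):
    """world point for each pixel from the depth map"""
    d=im["z_map"]; H,W=d.shape; f=H/2/np.tan(np.radians(im["vertical_fov"])/2)
    v,u=np.mgrid[:H,:W]
    P=np.stack([(u-im["cx"])/f*d,-(v-im["cy"])/f*d,-d],-1)
    if "mount" in im:
        s=T; M=np.array(im["mount"]); P=P@M[:3,:3].T+M[:3,3]
        return P@np.array(s["tool_rot"]).T+np.array(s["position"])
    return P@np.array(im["attitude"]).T+np.array(im["eye"])
def save(n,a): cv2.imwrite("pics/"+n,a[...,::-1])
E
python3 - <<'E'
from h import *
s=telemetry.observe();print(s,env.pinch_z)
ims=[]
for n in("scene","side","wrist"):
    im=get_image(n); np.savez("/tmp/%s.npz"%n,P=pts(im,s),F=im["frame"],D=im["z_map"]); ims.append(im["frame"])
    print(n,{k:v for k,v in im.items() if k not in("frame","z_map")},(im["z_map"]>0).mean())
save("a.png",ims[0]);save("b.png",ims[1]);save("c.png",ims[2])
E
```

```text
pics
{'time_s': 0.0, 'q': array([-8.94559405e+01,  2.18420112e+01,  7.43872970e+01, -1.11447520e-03,
        8.38575061e+01, -1.23358772e+01]), 'qvel': array([ 0.02273768,  0.04016088, -0.03449216,  0.10353527,  0.01617069,
       -0.08796216]), 'joint_efforts': array([ 1.54576974e-03, -4.48460841e+01, -2.31276494e+01, -1.77750126e-04,
        4.66302343e-03, -7.64100446e-05]), 'position': array([ 0.12258787, -0.53581238,  0.20608727]), 'tool_rot': array([[ 9.74838848e-01,  2.22910787e-01, -3.37262299e-05],
       [ 2.22910581e-01, -9.74837719e-01,  1.51494281e-03],
       [ 3.04819493e-04, -1.48434304e-03, -9.99998852e-01]]), 'ft_force': array([ 0.20307409, -0.03235638,  1.24530699]), 'wrist_torque': array([-0.0124652 , -0.05084591, -0.03021366]), 'gripper_force': 0.0, 'grip_width': 0.08548086779233263} 0.0187
scene {'vertical_fov': 47.48273578252946, 'cx': 285.2710409430385, 'cy': 205.61697894744742, 'eye': array([-0.12107207, -1.13852976,  0.7568428 ]), 'attitude': array([[ 0.87591604,  0.19624646, -0.44074758],
       [-0.48207637,  0.39259313, -0.78324518],
       [ 0.01932538,  0.898531  ,  0.4384844 ]])} 0.9960671768707483
side {'vertical_fov': 53.396702113350635, 'cx': 282.9453090602859, 'cy': 217.50035683229322, 'eye': array([0.59866259, 1.22782329, 0.5671426 ]), 'attitude': array([[-0.99934321,  0.01033662,  0.03473197],
       [ 0.02822548, -0.37905628,  0.92494306],
       [ 0.02272615,  0.92531589,  0.37851556]])} 0.9959948979591837
wrist {'vertical_fov': 59.60453378629237, 'cx': 284.11500099401275, 'cy': 208.16661789622498, 'mount': array([[ 1.14020071e-04,  9.64704013e-01,  2.63336579e-01,
         6.67262427e-02],
       [ 9.99999984e-01, -1.46168400e-04,  1.02489263e-04,
         1.00622771e-04],
       [ 1.37363290e-04,  2.63336563e-01, -9.64704014e-01,
        -1.67072578e-01],
       [ 0.00000000e+00,  0.00000000e+00,  0.00000000e+00,
         1.00000000e+00]])} 0.9959566326530612
```

View pics/a.png

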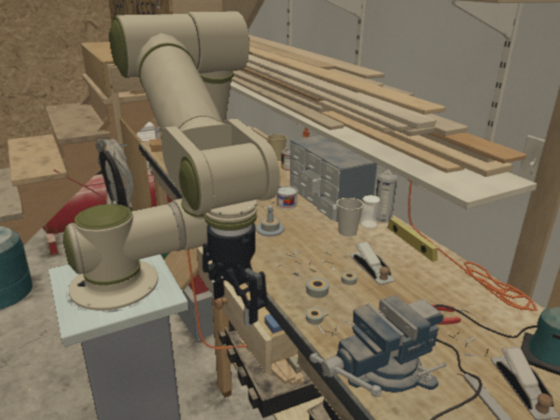

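View pics/b.png

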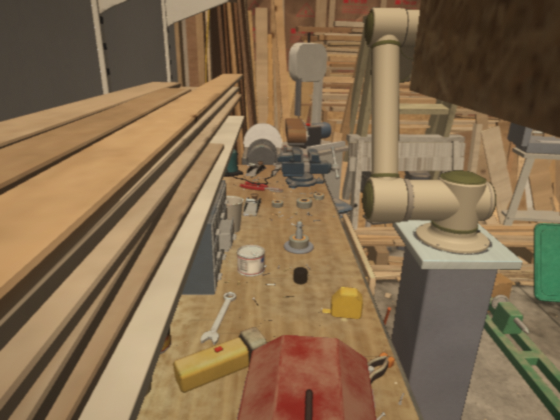

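The scene view shows the spindle at (270,222) and three wheel candidates at (317,288), (350,278) and (315,315). The side view shows the cap at (300,275), the spindle at (298,240), the tape at (347,303) and the tin at (250,260).

```bash
python3 - <<'E'
from h import *
for n,lo in(("scene",[("sp",270,222),("w1",317,288),("w2",350,278),("w3",315,315),("plane",372,262),("tin",288,197)]),("side",[("cap",300,275),("sp",298,242),("tape",347,303),("tin",250,260),("w1",304,203),("w2",277,203)])):
    z=np.load(f"/tmp/{n}.npz");P=z["P"]
    m=((P[...,2]>.008)&(P[...,2]<.12)).astype(np.uint8)
    c,l=cv2.connectedComponents(m,connectivity=4)
    for nm,u,v in lo:
        w=l[v-8:v+9,u-8:u+9]; w=w[w>0]
        if len(w)==0: print(nm,"none",P[v,u]);continue
        q=P[l==np.bincount(w).argmax()]
        top=np.percentile(q[:,2],98)
        t=q[q[:,2]>top-.004]
        print(n,nm,len(q),"lo",q.min(0).round(3),"hi",q.max(0).round(3),"top",top.round(4),len(t),((t.min(0)+t.max(0))/2).round(4),np.ptp(t,0).round(3))
z=np.load("/tmp/scene.npz")["F"]
save("d.png",cv2.resize(z[160:360,220:460],(800,600)[:2] if 0 else (720,600),interpolation=cv2.INTER_CUBIC))
E
```

```text
scene sp 397 lo [0.462 0.031 0.008] hi [0.551 0.117 0.086] top 0.0829 17 [0.5059 0.077  0.0823] [0.014 0.019 0.007]
scene w1 361 lo [ 0.432 -0.312  0.008] hi [ 0.495 -0.248  0.031] top 0.0294 150 [ 0.4633 -0.2812  0.0283] [0.059 0.061 0.006]
scene w2 159 lo [ 0.543 -0.302  0.008] hi [ 0.589 -0.255  0.023] top 0.0219 82 [ 0.5652 -0.2804  0.0203] [0.044 0.043 0.005]
scene w3 222 lo [ 0.377 -0.394  0.008] hi [ 0.421 -0.35   0.024] top 0.0222 114 [ 0.3975 -0.372   0.0209] [0.042 0.045 0.005]
scene plane 740 lo [ 0.631 -0.332  0.008] hi [ 0.69  -0.188  0.058] top 0.0541 55 [ 0.666  -0.211   0.0539] [0.035 0.032 0.007]
scene tin 13829 lo [ 0.608 -0.63   0.008] hi [0.973 1.535 0.12 ] top 0.1172 681 [0.8338 0.4416 0.1166] [0.278 2.084 0.007]
side cap 192 lo [0.499 0.266 0.008] hi [0.534 0.302 0.037] top 0.0364 63 [0.5157 0.2813 0.0349] [0.031 0.031 0.005]
side sp 389 lo [0.475 0.049 0.008] hi [0.548 0.126 0.086] top 0.0824 14 [0.5074 0.0828 0.0823] [0.012 0.013 0.008]
side tape 839 lo [0.386 0.404 0.008] hi [0.458 0.451 0.065] top 0.0634 155 [0.4179 0.427  0.0621] [0.04  0.041 0.005]
side tin 710 lo [0.61  0.181 0.008] hi [0.684 0.261 0.06 ] top 0.0583 245 [0.647  0.2198 0.057 ] [0.075 0.078 0.005]
side w1 130 lo [ 0.436 -0.305  0.008] hi [ 0.494 -0.24   0.028] top 0.0274 60 [ 0.4651 -0.2726  0.0261] [0.059 0.058 0.004]
side w2 63 lo [ 0.547 -0.294  0.008] hi [ 0.589 -0.25   0.021] top 0.0202 37 [ 0.5685 -0.2728  0.0187] [0.042 0.042 0.005]
```

View pics/d.png

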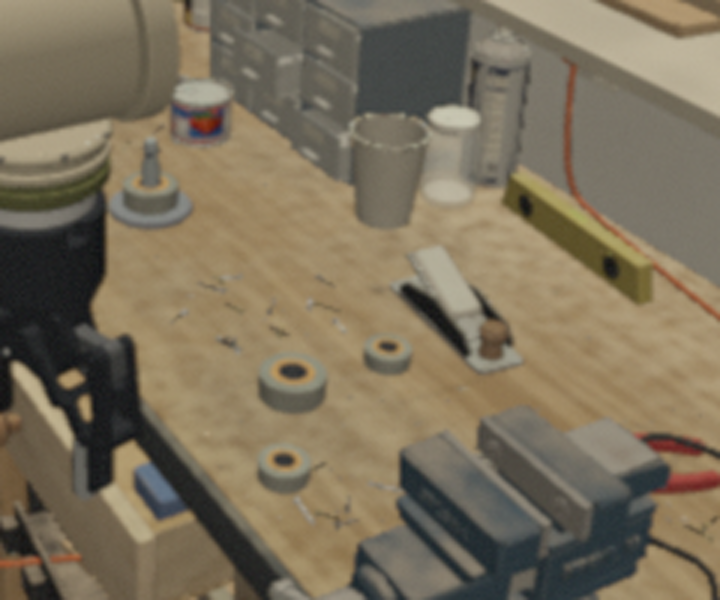

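The crop shows wheel 1 as the largest (60 mm, about (0.464,-0.277)), and the other two as 43 mm look-alikes. The vise stands at lower right. I'll go above wheel 1 with the yaw squared up.

Request:
apply_moves(series=[[0,0,-25,0,0,6.44,1],[0,0,-25,0,0,6.44,1],[48.7,-37,0,0,0,0,1],[48.7,-37,0,0,0,0,1],[48.7,-37,0,0,0,0,1],[48.7,-37,0,0,0,0,1],[48.7,-37,0,0,0,0,1],[48.7,-37,30,0,0,0,1],[48.7,-37,46,0,0,0,1],[0,0,0,0,0,0,1],[0,0,0,0,0,0,1]])

```text
time_s: 1.52
position: [0.4505, -0.2874, 0.192]
tool_rot: [[1.0, 0.0, 0.0], [0.0, -1.0, -0.001], [0.0, 0.001, -1.0]]
ft_force: [-0.7, -0.7, 0.7]
grip_width: 0.0852
gripper_force: 0.0
```

```bash
python3 - <<'E'
from h import *
s=telemetry.observe(); im=get_image("wrist"); P=pts(im,s); F=im["frame"]; np.savez("/tmp/w1.npz",P=P,F=F)
print(s["position"],s["tool_rot"].round(4),s["q"].round(1))
save("w1.png",F)
m=((P[...,2]>.019)&(P[...,2]<.03)).astype(np.uint8)
n,l,st,c=cv2.connectedComponentsWithStats(m)
for i in range(1,n):
    if st[i,4]>300:
        q=P[l==i]; cs,_=cv2.findContours((l==i).astype(np.uint8),cv2.RETR_EXTERNAL,cv2.CHAIN_APPROX_NONE)
        print(st[i],q.min(0).round(4),q.max(0).round(4),((q.min(0)+q.max(0))/2).round(4),np.median(q[:,2]))
E
```

```text
[ 0.45046884 -0.28741426  0.19202843] [[ 1.e+00  2.e-04  1.e-04]
 [ 2.e-04 -1.e+00 -6.e-04]
 [ 1.e-04  6.e-04 -1.e+00]] [-45.2  20.9  78.3  -0.   80.8  44.8]
[ 530  132   30   97 1061] [ 0.4054 -0.5528  0.019 ] [ 0.4964 -0.5183  0.03  ] [ 0.4509 -0.5355  0.0245] 0.02139833813082384
[ 243  135   65   65 2802] [ 0.4344 -0.3087  0.019 ] [ 0.4937 -0.2496  0.0271] [ 0.4641 -0.2791  0.0231] 0.024762413456499544
```

View pics/w1.png

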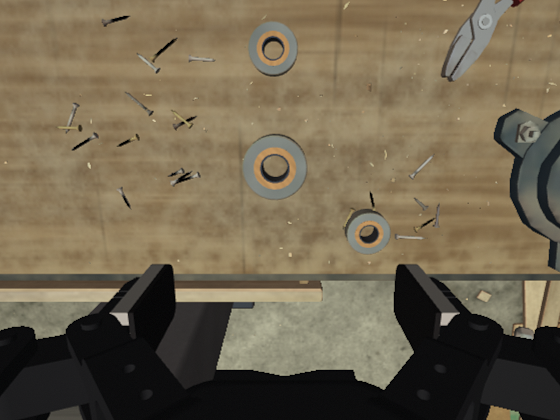

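The wrist view shows the 60 mm wheel at (275,167) with its brown card ring, and both small wheels clear of it. Its centre is at (0.464,-0.279). Now I'll descend and grip.

Request:
apply_moves(series=[[13.6,-8.3,20,0,0,0,1],[0,0,50,0,0,0,1],[0,0,50,0,0,0,1],[0,0,40,0,0,0,1],[0,0,20,0,0,0,1],[0,0,9,0,0,0,1],[0,0,0,0,0,0,1],[0,0,0,0,0,0,1]], grip_force=50)

```text
time_s: 2.58
position: [0.4645, -0.2794, 0.0038]
tool_rot: [[1.0, -0.0, 0.002], [-0.0, -1.0, -0.001], [0.002, 0.001, -1.0]]
ft_force: [-0.3, 0.4, -0.5]
grip_width: 0.0853
gripper_force: 0.0
```

Request:
apply_moves(series=[[0,0,0,0,0,0,0.5],[0,0,0,0,0,0,0.5],[0,0,0,0,0,0,0.5],[0,0,0,0,0,0,0.5],[0,0,0,0,0,0,0.5]])

```text
time_s: 3.2
position: [0.4642, -0.2787, 0.0026]
tool_rot: [[1.0, 0.0, -0.0], [0.0, -1.0, 0.0], [-0.0, -0.0, -1.0]]
ft_force: [0.1, 0.1, 0.2]
grip_width: 0.0424
gripper_force: 0.0
```

```bash
python3 - <<'E'
from h import *
s=telemetry.observe(); im=get_image("wrist"); P=pts(im,s); F=im["frame"]; np.savez("/tmp/w2.npz",P=P,F=F)
print(s["position"],s["grip_width"],s["gripper_force"])
G=get_image("scene")["frame"][230:340,200:420]
save("w2.png",np.hstack([F[:, :],cv2.resize(G,(240,420))*1]))
E
```

```text
[ 0.46415298 -0.2786647   0.00262094] 0.04239783600508016 0.0
```

View pics/w2.png

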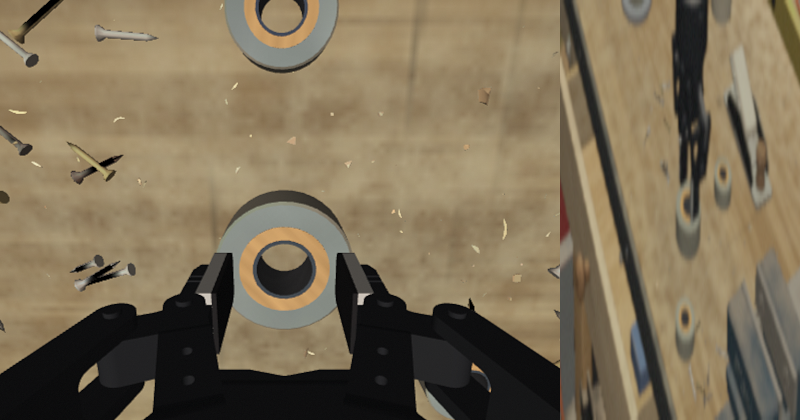

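The wrist view shows the wheel (280,265) between or under the pads, which stand at (222,300) and (350,300). I'll measure where each of them really is.

```bash
python3 - <<'E'
from h import *
z=np.load("/tmp/w2.npz");P=z["P"]
for v,u in [(215,285),(240,235),(240,340),(310,285),(320,290),(300,245),(268,225),(300,228),(330,222),(345,215),(268,345),(345,352),(195,285),(290,200),(290,365),(258,225),(258,345)]: print(v,u,P[v,u].round(4))
E
```

```text
215 285 [ 0.4886 -0.2791  0.0254]
240 235 [ 0.4776 -0.2582  0.0252]
240 340 [ 0.4775 -0.3022  0.0247]
310 285 [ 0.4444 -0.2791  0.0246]
320 290 [ 0.4397 -0.2813  0.025 ]
300 245 [ 0.4495 -0.2615  0.0248]
268 225 [ 0.4756 -0.2575  0.0485]
300 228 [ 0.4609 -0.2575  0.0451]
330 222 [ 0.4579 -0.2575  0.06  ]
345 215 [ 0.4568 -0.2563  0.0667]
268 345 [ 0.4748 -0.3009  0.0468]
345 352 [ 0.4561 -0.3009  0.0658]
195 285 [ 0.4937 -0.2791  0.0114]
290 200 [ 0.4752 -0.252   0.0643]
290 365 [ 0.475  -0.3045  0.0639]
258 225 [ 0.4756 -0.2561  0.0396]
258 345 [ 0.4754 -0.3021  0.0389]
```

```bash
python3 - <<'E'
from h import *
z=np.load("/tmp/w2.npz");P=z["P"];F=z["F"]
dark=F.max(2)<70
m=(P[...,2]>.027)&(P[...,2]<.12)
for lo,hi in((150,280),(281,420)):
    mm=m.copy();mm[:,:lo]=0;mm[:,hi:]=0;mm[:240]=0
    q=P[mm]; b=q[q[:,2]<np.sort(q[:,2])[40]+.003]
    print(len(q),"min z",np.sort(q[:,2])[[0,5,20,100,300]].round(4),"x",b[:,0].min().round(4),b[:,0].max().round(4),"y",b[:,1].min().round(4),b[:,1].max().round(4))
s=telemetry.observe();print(s["q"].round(2))
E
```

```text
12328 min z [0.0289 0.0293 0.031  0.0342 0.0387] x 0.4529 0.4758 y -0.2578 -0.2484
12733 min z [0.0281 0.0291 0.0306 0.034  0.0388] x 0.4538 0.4755 y -0.3068 -0.3
[-43.52  34.44  91.26   0.    54.3   46.48]
```

```bash
python3 - <<'E'
from h import *
z=np.load("/tmp/w1.npz");P=z["P"]-[0.4505,-0.2874,0.192]
m=(P[...,2]>-.04)&(P[...,2]<.12)
for lo,hi in((0,280),(281,560)):
    mm=m.copy();mm[:,:lo]=0;mm[:,hi:]=0
    q=P[mm]; b=q[q[:,2]<np.sort(q[:,2])[40]+.003]
    print(len(q),"min z",np.sort(q[:,2])[[0,5,20,100,300]].round(4),"x",b[:,0].min().round(4),b[:,0].max().round(4),"y",b[:,1].min().round(4),b[:,1].max().round(4))
    # inner pad surface extent
    q=q[(abs(q[:,1])<.05)]; print("inner",q.min(0).round(4),q.max(0).round(4))
E
```

```text
23210 min z [0.0371 0.0378 0.0382 0.0403 0.0439] x -0.0104 0.0107 y 0.042 0.0493
inner [-0.0113  0.0009  0.0371] [0.0208 0.05   0.12  ]
22719 min z [0.037  0.0376 0.0383 0.0405 0.0439] x -0.011 0.0107 y -0.0496 -0.0424
inner [-0.0113 -0.05    0.037 ] [0.0211 0.0007 0.12  ]
```

The pad tips stand about 37 mm behind the TCP when open and about 25 mm at 42 mm opening, so the fingers closed just over the wheel, which hasn't moved. I'll reopen and go lower in small steps, watching the force.

Request:
apply_moves(series=[[0,0,-10,0,0,0,1],[0,0,0,0,0,0,1],[0,0,0,0,0,0,1],[0,0,0,0,0,0,1],[0,0,15,0,0,0,1],[0,0,10,0,0,0,1],[0,0,5,0,0,0,1],[0,0,0,0,0,0,1],[0,0,0,0,0,0,1]])

```text
time_s: 4.42
position: [0.4643, -0.2788, -0.0172]
tool_rot: [[1.0, -0.0, 0.0], [-0.0, -1.0, -0.0], [0.0, 0.0, -1.0]]
ft_force: [-1.0, -0.2, -0.3]
grip_width: 0.0855
gripper_force: 0.0
```

Request:
apply_moves(series=[[0,0,4,0,0,0,1],[0,0,3,0,0,0,1],[0,0,0,0,0,0,1],[0,0,0,0,0,0,1]])

```text
time_s: 4.92
position: [0.4642, -0.2787, -0.0243]
tool_rot: [[1.0, 0.0, 0.0], [0.0, -1.0, -0.0], [0.0, 0.0, -1.0]]
ft_force: [-0.7, 0.4, 0.2]
grip_width: 0.0849
gripper_force: 0.0
```

Request:
apply_moves(series=[[0,0,0,0,0,0,0.6],[0,0,0,0,0,0,0.6],[0,0,0,0,0,0,0.5],[0,0,0,0,0,0,0.5],[0,0,0,0,0,0,0.5],[0,0,0,0,0,0,0.5]], grip_force=50)

```text
time_s: 5.68
position: [0.4643, -0.2788, -0.0237]
tool_rot: [[1.0, 0.0, 0.0], [0.0, -1.0, -0.0], [0.0, 0.0, -1.0]]
ft_force: [-2.0, 1.4, 6.8]
grip_width: 0.0586
gripper_force: 53.5
```

Request:
apply_moves(series=[[0,0,-25,0,0,0,0.4],[0,0,-50,0,0,0,0.4],[0,0,-60,0,0,0,0.4],[0,-20,-20,0,0,0,0.4],[-10,-50,0,0,0,0,0.4],[-10,-55,0,0,0,0,0.4],[-11,-55,0,0,0,0,0.4],[-11,-55,0,0,0,0,0.4],[-11,-55,0,0,0,0,0.4],[-11,-50,0,0,0,0,0.4],[0,-19,0,0,0,0,0.4],[0,0,0,0,0,0,0.4]])

```text
time_s: 7.18
position: [0.3998, 0.0812, 0.1307]
tool_rot: [[1.0, 0.003, 0.0], [0.003, -1.0, -0.0], [0.0, 0.0, -1.0]]
ft_force: [-0.3, -0.3, -1.1]
grip_width: 0.058
gripper_force: 54.1
```

Request:
apply_moves(series=[[0,0,0,0,0,0,0.4],[0,0,0,0,0,0,0.4]])

```text
time_s: 7.42
position: [0.4004, 0.0795, 0.1306]
tool_rot: [[1.0, -0.001, -0.0], [-0.001, -1.0, -0.0], [-0.0, 0.0, -1.0]]
ft_force: [0.5, 0.4, -0.4]
grip_width: 0.058
gripper_force: 54.1
```

```bash
python3 - <<'E'
from h import *
s=telemetry.observe(); im=get_image("wrist"); P=pts(im,s); F=im["frame"]; np.savez("/tmp/w3.npz",P=P,F=F)
p=s["position"];print(p,s["grip_width"],s["gripper_force"],s["tool_rot"].round(4),s["q"].round(1))
save("w3.png",F)
q=P[(P[...,2]>.074)&(P[...,2]<.09)&(abs(P[...,0]-.506)<.03)&(abs(P[...,1]-.08)<.03)]
print("tip",len(q),q.min(0),q.max(0),(q.min(0)+q.max(0))/2)
for a,b in((.004,.012),(.028,.037)):
    q=P[(P[...,2]>a)&(P[...,2]<b)&(np.hypot(P[...,0]-.506,P[...,1]-.08)<.06)]
    print("disc",len(q),q.min(0).round(4),q.max(0).round(4),((q.min(0)+q.max(0))/2).round(4),np.median(q[:,2]))
E
```

```text
[0.40036094 0.07949555 0.13060558] 0.058029057249685996 54.09947745501995 [[ 1.0e+00 -1.4e-03 -0.0e+00]
 [-1.4e-03 -1.0e+00 -1.0e-04]
 [-0.0e+00  1.0e-04 -1.0e+00]] [ -5.5  12.5 102.5  -0.   65.   84.6]
tip 786 [0.4992184  0.07064627 0.0740369 ] [0.51487212 0.08778816 0.08660286] [0.50704526 0.07921721 0.08031988]
disc 5244 [0.4619 0.0328 0.004 ] [0.542  0.124  0.0119] [0.5019 0.0784 0.008 ] 0.007803402000765125
disc 5316 [0.4772 0.0484 0.0282] [0.5351 0.1084 0.0363] [0.5061 0.0784 0.0322] 0.03276937684433141
```

View pics/w3.png

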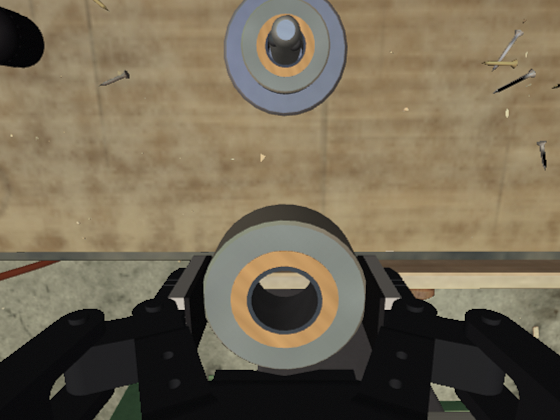

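The wheel is held level at (285,297). The nose tip is at (286,28) and the spindle at (286,50). I'll fit the centres of both.

```bash
cat >> h.py <<'E'
def circ(q):
    """least-squares circle of xy points"""
    a=np.c_[2*q[:,:2],np.ones(len(q))]; x=np.linalg.lstsq(a,(q[:,:2]**2).sum(1),rcond=None)[0]
    return x[0],x[1],np.sqrt(x[2]+x[0]**2+x[1]**2)
def edge(P,m):
    cs,_=cv2.findContours(m.astype(np.uint8),cv2.RETR_EXTERNAL,cv2.CHAIN_APPROX_NONE)
    c=max(cs,key=cv2.contourArea)[:,0]; return P[c[:,1],c[:,0]]
E
python3 - <<'E'
from h import *
z=np.load("/tmp/w3.npz");P=z["P"];F=z["F"].astype(int)
tz=np.median(P[340:360,270:300,2]);print("wheel top z",tz, "tilt", [P[v,u].round(4).tolist() for v,u in((230,285),(355,285),(297,215),(297,355))])
org=(F[...,0]-F[...,2]>60)
mo=org&(abs(P[...,2]-tz)<.006); 
e=edge(P,mo); print("ring",np.array(circ(e)).round(4),len(e))
q=P[(abs(P[...,2]-tz)<.003)&(P[...,0]>.36)&(P[...,0]<.44)]; 
mw=(abs(P[...,2]-tz)<.003)
e=edge(P,mw); e=e[abs(e[:,1]-.0795)<.027]; print("wheel",np.array(circ(e)).round(4))
m=org&(abs(P[...,2]-.033)<.006)&(np.hypot(P[...,0]-.506,P[...,1]-.08)<.05)
e=edge(P,m);print("stored ring",np.array(circ(e)).round(4),len(e))
m=(abs(P[...,2]-.033)<.003)&(np.hypot(P[...,0]-.506,P[...,1]-.08)<.05)
e=edge(P,m);print("stored wheel",np.array(circ(e)).round(4))
m=(P[...,2]>.0795)&(P[...,2]<.09)&(np.hypot(P[...,0]-.506,P[...,1]-.08)<.03)
q=P[m];print("tip",len(q),q.mean(0).round(4),q.min(0).round(4),q.max(0).round(4))
E
```

```text
wheel top z 0.17908318248749383 tilt [[0.4271, 0.0791, 0.1795], [0.3765, 0.0791, 0.1779], [0.4019, 0.1042, 0.1795], [0.4021, 0.0542, 0.1799]]
ring [0.4003 0.0794 0.0192] 288
wheel [0.4005 0.0793 0.0296]
stored ring [0.5074 0.0786 0.0191] 168
stored wheel [0.5069 0.0784 0.0294]
tip 743 [0.5067 0.0784 0.0831] [0.4994 0.0706 0.0795] [0.5149 0.0859 0.0866]
```

Request:
apply_moves(series=[[40,0,0,0,0,0,0.4],[40,0.5,0,0,0,0,0.4],[26.5,0.5,10,0,0,0,0.4],[0,0,30,0,0,0,0.4],[0,0,20,0,0,0,0.4],[0,0,0,0,0,0,0.4],[0,0,0,0,0,0,0.4]])

```text
time_s: 8.35
position: [0.5072, 0.079, 0.0714]
tool_rot: [[1.0, -0.001, 0.001], [-0.001, -1.0, -0.0], [0.001, 0.0, -1.0]]
ft_force: [0.4, -0.0, -0.8]
grip_width: 0.0581
gripper_force: 54.1
```

```bash
python3 - <<'E'
from h import *
s=telemetry.observe(); im=get_image("wrist"); P=pts(im,s); F=im["frame"]; np.savez("/tmp/w4.npz",P=P,F=F)
p=s["position"];print(p)
save("w4.png",cv2.resize(F[200:400,180:400],(660,600)))
F=F.astype(int); tz=np.median(P[340:360,270:300,2]);print(tz)
mo=(F[...,0]-F[...,2]>60)&(abs(P[...,2]-tz)<.006)
e=edge(P,mo); print("ring",np.array(circ(e)).round(4))
q=P[(P[...,2]>.075)&(P[...,2]<.09)&(np.hypot(P[...,0]-p[0],P[...,1]-p[1])<.014)]
print("tip",len(q),q.mean(0),q.min(0),q.max(0))
E
```

```text
[0.50716985 0.07896691 0.07140179]
0.11984961966046559
ring [0.507  0.0789 0.0192]
tip 22 [0.50083385 0.07851059 0.08227472] [0.49973024 0.07616473 0.08045103] [0.50200081 0.08085184 0.08424117]
```

View pics/w4.png

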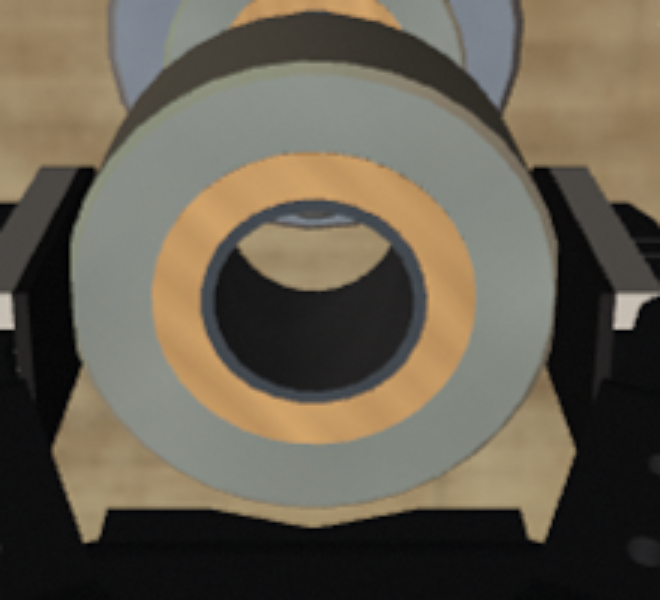

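Through the bore, the rim of the nose shows at the far edge, centred sideways at crop (315,215). The alignment is good to about half a millimetre, so I'll lower.

Request:
apply_moves(series=[[0,0.4,6,0,0,0,0.4],[0,0,6,0,0,0,0.4],[0,0,6,0,0,0,0.4],[0,0,6,0,0,0,0.4],[0,0,5,0,0,0,0.4],[0,0,3,0,0,0,0.4],[0,0,0,0,0,0,0.4]])

```text
time_s: 9.28
position: [0.5066, 0.0789, 0.0384]
tool_rot: [[1.0, 0.0, -0.0], [0.0, -1.0, 0.0], [-0.0, -0.0, -1.0]]
ft_force: [-0.8, -0.5, -0.9]
grip_width: 0.0585
gripper_force: 54.1
```

Request:
apply_moves(series=[[0,0,5,0,0,0,0.4],[0,0,5,0,0,0,0.4],[0,0,5,0,0,0,0.4],[0,0,5,0,0,0,0.4],[0,0,4,0,0,0,0.4],[0,0,2,0,0,0,0.4],[0,0,0,0,0,0,0.4]])

```text
time_s: 10.15
position: [0.5066, 0.0789, 0.0126]
tool_rot: [[1.0, 0.0, -0.0], [0.0, -1.0, 0.0], [-0.0, -0.0, -1.0]]
ft_force: [0.4, 0.1, -1.1]
grip_width: 0.0584
gripper_force: 54.1
```

Request:
apply_moves(series=[[0,0,1.5,0,0,0,0.4],[0,0,1,0,0,0,0.4],[0,0,0,0,0,0,0.4],[0,0,0,0,0,0,0.8],[0,0,0,0,0,0,1],[0,0,0,0,0,0,1],[0,0,0,0,0,0,1],[0,0,0,0,0,0,1]])

```text
time_s: 11.15
position: [0.5066, 0.0789, 0.0101]
tool_rot: [[1.0, -0.0, -0.0], [-0.0, -1.0, 0.0], [-0.0, -0.0, -1.0]]
ft_force: [0.4, -1.1, 0.0]
grip_width: 0.0857
gripper_force: 0.0
```

Request:
apply_moves(series=[[0,0,-20,0,0,0,1],[0,0,-50,0,0,0,1],[0,0,-60,0,0,0,1],[-20,-30,-10,0,0,0,1],[-30,-50,0,0,0,0,1],[-20,-50,0,0,0,0,1],[-20,-50,0,0,0,0,1],[0,-20,0,0,0,0,1],[0,0,0,0,0,0,1],[0,0,0,0,0,0,1]])

```text
time_s: 12.4
position: [0.4167, 0.2782, 0.15]
tool_rot: [[1.0, -0.0, -0.0], [-0.0, -1.0, -0.0], [-0.0, 0.0, -1.0]]
ft_force: [0.7, -0.2, -0.3]
grip_width: 0.0856
gripper_force: 0.0
```

```bash
python3 - <<'E'
from h import *
s=telemetry.observe(); im=get_image("wrist"); P=pts(im,s); F=im["frame"]; np.savez("/tmp/w5.npz",P=P,F=F)
p=s["position"];print(p,s["grip_width"])
save("w5.png",F)
m=(P[...,2]>.031)&(P[...,2]<.038)&(np.hypot(P[...,0]-.516,P[...,1]-.283)<.05)
q=P[m];e=edge(P,m);print("cap",len(q),q.mean(0),((q.min(0)+q.max(0))/2),np.ptp(q,0),np.array(circ(e)).round(4))
c=(np.hypot(P[...,0]-.506,P[...,1]-.079)<.05)
m=c&(P[...,2]>.05)&(P[...,2]<.064); 
if m.sum(): e=edge(P,m);print("upper wheel",m.sum(),np.median(P[m][:,2]),np.array(circ(e)).round(4))
q=P[c&(P[...,2]>.079)&(P[...,2]<.09)]
if len(q): print("tip",len(q),q.mean(0),q.min(0),q.max(0))
S=get_image("scene");P=pts(S);c=(np.hypot(P[...,0]-.506,P[...,1]-.079)<.06)
q=P[c&(P[...,2]>.079)&(P[...,2]<.09)];print(len(q),q.mean(0) if len(q) else 0);q=P[c&(P[...,2]>.05)&(P[...,2]<.064)];print(len(q),np.median(q,0),q.min(0),q.max(0))
E
```

```text
[0.41673863 0.27822288 0.15001956] 0.08558213918473394
cap 1912 [0.51529976 0.2768725  0.03404205] [0.51519148 0.27674279 0.03417035] [0.03482232 0.03495023 0.00633143] [0.5153 0.2769 0.0171]
upper wheel 1795 0.057204898908913865 [0.5044 0.0904 0.0194]
15 [0.50588736 0.07460688 0.08353787]
149 [0.50196012 0.06829255 0.05837796] [0.47630229 0.03956904 0.05039101] [0.5344183  0.10876447 0.06345946]
```

View pics/w5.png

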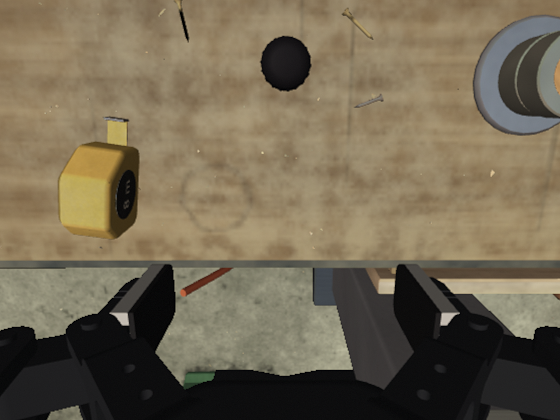

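The wheel is on the spindle, with its top at about 57 mm. The cap is at (286,63), which is (0.5153,0.2769) in the world, and the tape is well clear. Now to grip the cap.

Request:
apply_moves(series=[[40,0,0,0,0,0,1],[40,1.3,20,0,0,0,1],[18.6,0,40,0,0,0,1],[0,0,45,0,0,0,1],[0,0,35,0,0,0,1],[0,0,16,0,0,0,1],[0,0,7,0,0,0,1],[0,0,0,0,0,0,1],[0,0,0,0,0,0,1]])

```text
time_s: 13.62
position: [0.5159, 0.2778, -0.0117]
tool_rot: [[1.0, 0.0, 0.002], [0.0, -1.0, 0.001], [0.002, -0.001, -1.0]]
ft_force: [-0.4, -1.3, -0.1]
grip_width: 0.0853
gripper_force: 0.0
```

Request:
apply_moves(series=[[0,0,0,0,0,0,0.6],[0,0,0,0,0,0,0.5],[0,0,0,0,0,0,0.45],[0,0,0,0,0,0,0.3],[0,0,0,0,0,0,0.2],[0,0,0,0,0,0,0.2],[0,0,0,0,0,0,0.2],[0,0,0,0,0,0,0.2]], grip_force=90)

```text
time_s: 14.62
position: [0.5155, 0.2778, -0.0123]
tool_rot: [[1.0, 0.0, 0.001], [0.0, -1.0, 0.0], [0.001, -0.0, -1.0]]
ft_force: [-1.3, 0.6, 6.7]
grip_width: 0.0347
gripper_force: 89.2
```

Request:
apply_moves(series=[[0,0,-25,0,0,0,0.2],[0,0,-50,0,0,0,0.2],[0,0,-60,0,0,0,0.2],[-20,30,-10,0,0,0,0.2],[-30,50,0,0,0,0,0.2],[-30,50,0,0,0,0,0.2],[-26,50,0,0,0,0,0.2],[0,19,0,0,0,0,0.2],[0,0,0,0,0,0,0.2],[0,0,0,0,0,0,0.2]])

```text
time_s: 15.88
position: [0.4094, 0.0792, 0.1321]
tool_rot: [[1.0, 0.0, -0.0], [0.0, -1.0, 0.0], [-0.0, -0.0, -1.0]]
ft_force: [-0.2, -0.3, -1.0]
grip_width: 0.0342
gripper_force: 89.8
```

```bash
python3 - <<'E'
from h import *
s=telemetry.observe(); im=get_image("wrist"); P=pts(im,s); F=im["frame"]; np.savez("/tmp/w6.npz",P=P,F=F)
p=s["position"];print(p,s["grip_width"],s["gripper_force"],s["tool_rot"].round(4).tolist())
save("w6.png",F)
c=(np.hypot(P[...,0]-.507,P[...,1]-.079)<.05)
m=c&(P[...,2]>.0555)&(P[...,2]<.061);e=edge(P,m);print("upper wheel",m.sum(),np.median(P[m][:,2]),np.array(circ(e)).round(4))
Fi=F.astype(int);m=c&(Fi[...,0]-Fi[...,2]>60);e=edge(P,m);print("ring",np.median(P[m][:,2]),np.array(circ(e)).round(4))
q=P[c&(P[...,2]>.0795)&(P[...,2]<.09)];print("tip",len(q),q.mean(0).round(4),q.min(0).round(4),q.max(0).round(4))
tz=p[2]+.0473
m=(abs(P[...,2]-tz)<.004)&(np.hypot(P[...,0]-p[0],P[...,1]-p[1])<.0185)
q=P[m];e=edge(P,m);print("cap",len(q),np.median(q[:,2]),((q.min(0)+q.max(0))/2).round(4),np.ptp(q,0).round(4),np.array(circ(e)).round(4))
E
```

```text
[0.40937852 0.07915403 0.13206816] 0.03423600426378643 89.80238330899738 [[1.0, 0.0003, -0.0001], [0.0003, -1.0, 0.0002], [-0.0001, -0.0002, -1.0]]
upper wheel 6774 0.057746196431963014 [0.5063 0.0786 0.0296]
ring 0.057834946017845126 [0.5064 0.0788 0.0191]
tip 700 [0.5068 0.0785 0.0831] [0.4993 0.0709 0.0796] [0.5148 0.0864 0.0864]
cap 6370 0.17851178776208385 [0.41   0.079  0.1794] [0.0352 0.035  0.008 ] [0.4099 0.0791 0.0173]
```

View pics/w6.png

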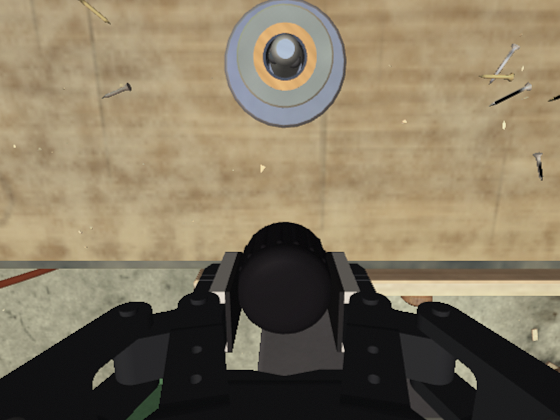

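The wheel lies flat on the spindle (seat at (285,55), nose at (285,48)), and the cap is held straight at (285,285). I'll line the cap up over the nose.

Request:
apply_moves(series=[[40,0,0,0,0,0,0.2],[40,0.6,0,0,0,0,0.2],[17,0,14,0,0,0,0.2],[0,0,20,0,0,0,0.2],[0,0,10,0,0,0,0.2],[0,0,0,0,0,0,0.2],[0,0,0,0,0,0,0.2],[0,0,7,0,0,0,0.2],[0,0,6,0,0,0,0.2],[0,0,5,0,0,0,0.2],[0,0,0,0,0,0,0.2],[0,0,0,0,0,0,0.2]])

```text
time_s: 17.42
position: [0.5063, 0.078, 0.0702]
tool_rot: [[1.0, -0.0, 0.0], [-0.0, -1.0, 0.0], [0.0, -0.0, -1.0]]
ft_force: [0.1, -0.3, -0.0]
grip_width: 0.0345
gripper_force: 89.8
```

Request:
apply_moves(series=[[0,0,3,0,0,0,0.2],[0,0,3,0,0,0,0.2],[0,0,3,0,0,0,0.2],[0,0,0,0,0,0,0.2]])

```text
time_s: 17.92
position: [0.5064, 0.0781, 0.0609]
tool_rot: [[1.0, -0.0, 0.0], [-0.0, -1.0, 0.0], [0.0, -0.0, -1.0]]
ft_force: [1.8, 1.0, -1.2]
grip_width: 0.0347
gripper_force: 89.8
```

Request:
apply_moves(series=[[0,0,2,0,0,0,0.2],[0,0,1.5,0,0,0,0.2],[0,0,0,0,0,0,0.2]], grip_force=110)

```text
time_s: 18.3
position: [0.5066, 0.0781, 0.0579]
tool_rot: [[1.0, -0.0, 0.001], [-0.0, -1.0, 0.0], [0.001, -0.0, -1.0]]
ft_force: [1.3, 3.1, 3.5]
grip_width: 0.0344
gripper_force: 110.1
```

Request:
apply_moves(series=[[0,0,1.5,0,0,0,0.2],[0,0,1.5,0,0,0,0.2],[0,0,0,0,0,0,0.2]])

```text
time_s: 18.68
position: [0.5068, 0.0781, 0.0554]
tool_rot: [[1.0, 0.0, 0.002], [0.0, -1.0, 0.0], [0.002, -0.0, -1.0]]
ft_force: [1.0, 2.8, 9.0]
grip_width: 0.0339
gripper_force: 110.8
```

Request:
apply_moves(series=[[0,0,1.5,0,0,0,0.2],[0,0,1.5,0,0,0,0.2],[0,0,0,0,0,0,0.2]])

```text
time_s: 19.05
position: [0.5052, 0.0779, 0.0507]
tool_rot: [[1.0, 0.0, -0.003], [0.0, -1.0, -0.0], [-0.003, 0.0, -1.0]]
ft_force: [0.2, -0.9, -4.8]
grip_width: 0.0347
gripper_force: 110.2
```

It clicked: the force rose to 9 N, then dropped away. Now I'll press it home and hold.

Request:
apply_moves(series=[[0,0,1.5,0,0,0,0.2],[0,0,1.5,0,0,0,0.2],[0,0,1,0,0,0,0.2],[0,0,0,0,0,0,0.2]])

```text
time_s: 19.55
position: [0.5063, 0.078, 0.048]
tool_rot: [[1.0, 0.0, 0.0], [0.0, -1.0, -0.0], [0.0, 0.0, -1.0]]
ft_force: [-1.9, -0.3, 3.6]
grip_width: 0.034
gripper_force: 111.3
```

Request:
apply_moves(series=[[0,0,1,0,0,0,0.2],[0,0,1,0,0,0,0.2],[0,0,0,0,0,0,0.2]])

```text
time_s: 19.92
position: [0.5065, 0.078, 0.0478]
tool_rot: [[1.0, 0.0, 0.002], [0.0, -1.0, -0.0], [0.002, 0.0, -1.0]]
ft_force: [-9.3, 0.5, 22.8]
grip_width: 0.034
gripper_force: 113.7
```

Request:
apply_moves(series=[[0,0,0.5,0,0,0,0.2],[0,0,0,0,0,0,0.2],[0,0,0,0,0,0,0.2],[0,0,0,0,0,0,0.2],[0,0,0,0,0,0,0.2],[0,0,0,0,0,0,0.2],[0,0,0,0,0,0,0.2],[0,0,0,0,0,0,0.2],[0,0,0,0,0,0,0.2],[0,0,0,0,0,0,0.2],[0,0,0,0,0,0,0.2],[0,0,0,0,0,0,0.2]])

```text
time_s: 21.42
position: [0.5065, 0.078, 0.0477]
tool_rot: [[1.0, 0.0, 0.002], [0.0, -1.0, -0.001], [0.002, 0.001, -1.0]]
ft_force: [-9.5, -0.2, 27.6]
grip_width: 0.034
gripper_force: 114.0
```

```bash
python3 - <<'E'
from h import *
s=telemetry.observe(); im=get_image("wrist"); P=pts(im,s); p=s["position"]
m=(P[...,2]>.085)&(P[...,2]<.11)&(np.hypot(P[...,0]-p[0],P[...,1]-p[1])<.014); print("cap top",np.median(P[m][:,2]))
m=(P[...,2]>.05)&(P[...,2]<.065)&(np.hypot(P[...,0]-p[0],P[...,1]-p[1])<.04);print("wheel top",np.median(P[m][:,2]))
m=(abs(P[...,2])<.003);print("bench",np.median(P[m][:,2]), s["ft_force"])
E
```

```text
cap top 0.094488168863535
wheel top 0.057574143626584945
bench -7.841941326804103e-05 [-9.46755513 -0.1703012  27.58951371]
```

The cap top is at 94.5 mm (95 nominal), so it's home. Lifting gently.

Request:
apply_moves(series=[[0,0,-4,0,0,0,0.2],[0,0,-4,0,0,0,0.2],[0,0,-6,0,0,0,0.2],[0,0,-10,0,0,0,0.2],[0,0,-14,0,0,0,0.2],[0,0,-16,0,0,0,0.2],[0,0,-16,0,0,0,0.2],[0,0,-14,0,0,0,0.2],[0,0,-10,0,0,0,0.2],[0,0,-6,0,0,0,0.2],[0,0,-4,0,0,0,0.2],[0,0,-2,0,0,0,0.2]])

```text
time_s: 22.98
position: [0.5062, 0.078, 0.1511]
tool_rot: [[1.0, 0.0, -0.0], [0.0, -1.0, 0.0], [-0.0, -0.0, -1.0]]
ft_force: [-0.6, 0.4, -5.3]
grip_width: 0.0339
gripper_force: 110.3
```

Request:
apply_moves(series=[[0,0,0,0,0,0,0.2],[0,0,0,0,0,0,0.2],[0,0,0,0,0,0,0.2],[0,0,0,0,0,0,0.2],[0,0,0,0,0,0,0.2],[0,0,0,0,0,0,0.2],[0,0,0,0,0,0,0.2],[0,0,0,0,0,0,0.2]])

```text
time_s: 23.98
position: [0.5062, 0.078, 0.1511]
tool_rot: [[1.0, 0.0, -0.0], [0.0, -1.0, -0.0], [-0.0, 0.0, -1.0]]
ft_force: [-0.8, -0.8, -5.1]
grip_width: 0.0342
gripper_force: 110.3
```

```bash
python3 - <<'E'
from h import *
s=telemetry.observe(); im=get_image("side"); P=pts(im); p=s["position"]; F=im["frame"]; G=get_image("wrist"); 
print(p,s["ft_force"],s["gripper_force"],abs(s["qvel"]).max())
save("w7.png",np.hstack([cv2.resize(F[140:290,220:380],(400,375)),cv2.resize(G["frame"],(400,375))]))
W=pts(G,s);c=np.hypot(W[...,0]-p[0],W[...,1]-p[1])
m=(c<.04)&(c>.022)&(abs(W[...,2]-p[2]-.01)<.012);print("wheel top",np.median(W[m][:,2]))
m=(c<.014)&(abs(W[...,2]-p[2]-.047)<.012);print("cap top",np.median(W[m][:,2]))
E
```

```text
[0.50624567 0.07801442 0.15113348] [-0.77156706 -0.80171335 -5.11292332] 110.34908758352913 0.1259357224988703
wheel top 0.15860838613610073
cap top 0.19778810643042694
```

View pics/w7.png

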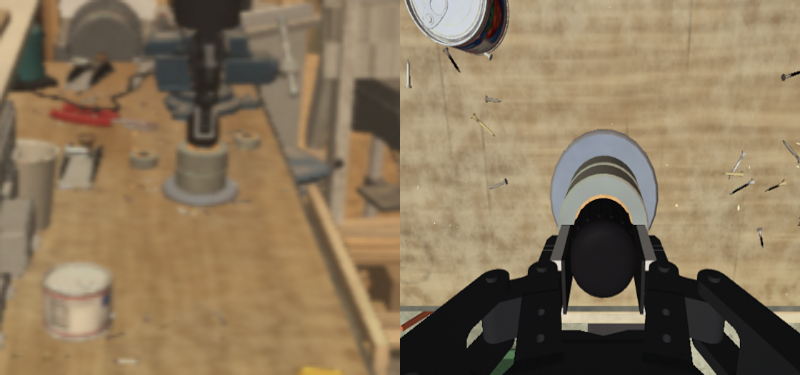

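The loaded spindle hangs upright from the cap: side crop (200,180), wrist crop (603,210). Its foot is about 100 mm up, the load is about 5 N and it is still. The cap play is about 2 mm, inside the 4 mm limit. Handing in.

```bash
python3 -c "
from h import *
print(env.close_job())"
```

```text
the job is handed in; nothing more can be done
None
```

I put the wheel on the spindle, snapped the cap home and pressed it at about 25 N for over a second, then handed in with the loaded spindle held upright and still about 10 cm up; no verdict came back.

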